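# Hang the grease cup on the camp stove's keyhole stud

## Task

Pick up the red grease cup by its tab and hang it on the brass-headed stud on the end of the stove: slip the round part of the keyhole in its hanger plate over the stud's head, then slide the cup down until it is fully home, hanging from the stud with the plate locked behind the head, and let go. The stud's height is adjustable and has to be found by feel, so press only lightly and never force the cup against the stove or the stud (stay well under 20 N). Leave the other things on the cart where they are.

Things in the scene. Friction and masses are not known exactly. Their poses are not given: they have to be found in the camera images.
- stove: two-burner green camp stove, fixed, 300 mm wide (x), 460 mm long (y), black griddle at the end near the cup, griddle rim 142 mm high. Origin: outer face of its aluminium end plate (100 mm wide, 145 mm high; the face is the plane y = 0), at cart top level, straight below the stud. +y points into the stove, -y out of the end plate, z up
- slot_mid (a point): on the stove's end plate face, 114 mm up, x = 0: middle of the dark upright slot in which the stud is clamped, rigidly, its centre 98 to 130 mm up (not measured). The stud points along the stove's -y: 6 mm dia. shank, then a 15 mm dia. brass head with its underside 7 mm and its front 11.5 mm from the face, front edge bevelled to 12 mm dia. Axes as the stove's
- cup: loose, rigid, open red grease cup with aluminium hanger plate, about 0.28 kg. Origin: bottom middle of the plate's back face, which faces the cup's +y; z up. Plate: 64 mm wide (x), y -4 to 0, z 0 to 115 mm. Cup: 64 mm wide, out to y = -60, walls 3 mm, 44 mm high. Hung, its axes run along the stove's, x on x, y on y, its plate's lower edge against the end plate, leaning up to 3 degrees
- keyhole (a point): centre of the keyhole's round part on the plate's back face, 55 mm above the cup's origin; axes as the cup's. The keyhole passes through the plate: an octagonal hole 19 mm across, and rising from it a slot 9 mm wide with a closed square end at cup z = 91 mm. Hung, the stud's centre is at cup z = 88, 33 mm above this point
- tab (a point): point to grip on the cup's upright red tab, 15 mm below its top, in its middle (cup x 0, y -57, z 105 mm); axes as the cup's. The tab is 30 mm wide (x), 6 mm thick (y -60 to -54), and rises to z = 120; 50 mm of free space between it and the plate
- spoon: wooden spoon, 260 mm long, lying; bystander, origin at its underside
- spatula: spatula, 280 mm long, lying; bystander, origin at its underside
- measure: tin measuring cup with a side handle, 72 mm across, 60 mm high, standing; bystander, origin at its underside
- lighter: yellow plastic lighter, 81 x 24 x 12 mm, lying; bystander, origin at its underside
- pepper: amber pepper jar with black cap, 48 mm across, 90 mm high, standing; bystander, origin at its underside
- bowl: small blue bowl, 70 mm across, 40 mm high; bystander, origin at its underside
There are look-alikes about, which are no part of the job. Several things have the shape of the cup; the one meant has the colours described above.

How it is judged (in metres and radians):
On the way, in this order (a step that is already met when the one before it is completed fails the run):
1. the cup is lifted off the cart (height (world z) of cup above 0.025 m), for 0.1 s.
2. the stud's head is through the round hole: the plate at the keyhole is within 7 mm of the end plate, at stud height, not yet slid down (y of keyhole in the frame of stove above -0.007 m and x of keyhole in the frame of stove between -0.008 and 0.008 m and z of keyhole in the frame of stove between 0.09 and 0.138 m), for 0.1 s.
At the end, for the whole second after the job is handed in: the cup hangs still from the stud, borne by the stove and clear of the cart: its origin 6 to 42.5 mm above the stove's origin, within 7 mm of it sideways, plate bottom and keyhole within 7 mm of the end plate, upright within 8 degrees, moving slower than 20 mm/s and 0.2 rad/s (x of cup in the frame of stove between -0.007 and 0.007 m and y of cup in the frame of stove between -0.007 and 0.004 m and y of keyhole in the frame of stove above -0.007 m and z of cup in the frame of stove between 0.006 and 0.0425 m and angle between cup's own z axis and vertical below 0.14 rad and linear speed of cup below 0.02 m/s and angular speed of cup below 0.2 rad/s and contact force between cup and stove above 0.5 N); the robot touches nothing.
It fails at once if the cup is pressed against the stove or its stud with more than 20 N (contact force between cup and stove above 20 N).
It fails at once if a bystander (spoon, spatula, measuring cup, lighter, pepper jar or bowl) is moved more than 30 mm (distance of any of spoon, spatula, measure, lighter, pepper, bowl from where it was at the start of the episode above 0.03 m).
It also fails if it takes over 61 s, if anything falls off the work surface, if the arm or the gripper's body presses on something with over 40 N, if the wrist force passes 120 N, or if a joint passes its speed limit or range.

## Robot

A 6-joint arm with a two-finger parallel gripper is mounted at the origin on the work surface. World frame = base frame: x ahead of the robot, y to its left, z up, the work surface at z = 0. Lengths are in mm, angles in rad, forces in N, time in s.
With the tool pointing down it reaches from about 400 to 825 mm from the base axis. Payload 7 kg.
Tool frame: the origin (TCP) lies on the centre line of the jaws, within the pads' length; the fingertips stand 8 mm ahead of it and the grasp point (between the pads) lies 11 mm behind it; z points along the fingers, y is the direction in which the jaws open and shut (so a half turn about z gives the same grasp; the last joint's range is limited). The gripper opens to 85 mm and grips with 20 to 120 N. Pads are 22 mm wide; open, the fingers measure 114 mm over their backs; the gripper's body (76 mm by 85 mm) begins 54 mm behind the grasp point. The pads swing forward as they close: fully open they stand 13 mm farther back than shut.
Start: joints at [-0.848, 0.359, 0.012, 0, -1.224, -0.288], TCP at [284.301, -612.183, 239.302] pointing down, gripper open.
Joint ranges: [-3.07, 3.07], [-1.43, 2.12], [-1.02, 1.25], [-3.03, 1.67], [-3.05, -0], [-3.03, 3.03]. Speed limits (rad/s): [2.39, 2.39, 3.01, 3.14, 3.14, 3.14].

## Interface

Orientations are given as a unit quaternion [x, y, z, w].
In Python, from cell import * gives the robot as it stands. The module is installed in compiled form; this text tells all that it offers.
- The arm moves only by the tool drive_tool, never from a script. Its argument "targets" is a list that holds one entry, the list of rows, each a list of 4 numbers: the shift along the tool's x, y, z in m, then the turn about the tool's z in rad. In form: [[[dx, dy, dz, roll], ...]]. A call has 1 to 10 rows; each row shifts and turns the commanded pose from where the row before left it, along the tool's axes as they then stand; what a row does not reach is not made up. A row lasts 1/12 s, in which the tool goes at most 41.7 mm and 7.16 degrees, less where a joint would pass 70% of its speed; a pose out of reach is approached as far as the arm can. A call is refused whole if a number of a shift passes 0.0417 or a number of a turn 0.125, either way. A call with a gripper value outside its range is refused whole. "jaw" is the closure, from 0 (fully open) to 1 (shut), set as the call begins (left out, the last holds). The fingers move at their own pace and stop on an object; "squeeze" is the grip in N (left out, the last holds). Time passes only in rows, so rows that do not move let the fingers close. It gives the time, the measured TCP pose, the force and the opening at its end, in the units of the state.
- observe(): the state, without advancing time (a new reading comes with each control period).
- snapshot(name): name is "scene" or "top" or "wrist"; returns the picture (480x640x3 uint8, red, green, blue); there is no depth.
- camera_params(name): a dict with "fx", "fy", "cx", "cy" (pixels), "rvec" (rotation vector, rad) and "tvec" (3), from world to camera coordinates, as OpenCV has them. Camera axes: x right, y down, z forward; pixel columns grow to the right and rows downward; lengths in mm; the calibration is good to about 2 mm. The wrist camera is an equidistant fisheye: a pixel r from the principal point sees the ray r / f radians off the axis. A picture is of the moment at which its call begins: read the wrist's pose just before it. camera_params takes no time and is no camera call; for the wrist camera it gives the pose at the moment of the call.
- finish_job(): hands the job in, once; it reports no verdict.
Trained networks look in the newest picture that a camera, given by its name, has taken for a name from the list of things; names that differ only in an ending like _2 or _b are one class to them, and where a whole thing is asked for, a point or a joint stands for the part that bears it (a point fixed in the world has none). Each returns a list of dicts, best first, with "p" (0 to 1); they miss things now and then, are a little off and sometimes report something else, mostly with a low value. They report only what shows in the picture. A call takes as long as a camera call. They do not tell look-alikes from the thing itself.
- cut_out(camera, thing): "region" (480x640 bool, what is visible of it) and "box" ([left, top, right, bottom] in pixels, round what is visible of it).
The state is a dict: "clock": time; "joint_positions": joint angles; "joint_vel": joint speeds; "tau": joint torques, N m; "tcp_pos": TCP position; "tcp_rot": TCP orientation; "force": force on the tool from outside, world axes, zero at the start; "wrist_torque": the same for the moment, N m; "gripper_width": opening from 0.0 (shut) to 1.0 (fully open).
Only numpy, scipy, OpenCV 4.12 (cv2) and the standard library are available. Lean on these libraries where they do the work, as an engineer would, in place of code of your own. Each camera call takes 0.05 s, during which the arm holds its last target.

## Working session

There is one attempt and no reset: what is moved stays moved. The work goes in short steps, Python scripts to look and compute and a tool call to move; the robot and the scene stay as the last step left them, time stands still between calls to the robot, and variables do not carry over. Pictures are saved under pics/ and viewed, and the job is handed in when it is done.

Besides the shell and the picture viewer there is one more tool, called after "Request:" by a JSON object that holds its "name" and its "arguments". drive_tool: Moves the arm, as the interface text tells. Its arguments: {"type":"object","properties":{"targets":{"type":"array"},"jaw":{"type":"number"},"squeeze":{"type":"number"}},"required":["targets"]}

```bash
mkdir -p pics; ls
python3 - <<'E'
from cell import *
import cv2
print(observe())
for n in ["scene","top","wrist"]:
    im=snapshot(n); cv2.imwrite(f"pics/{n}0.png",im[:,:,::-1]); print(n,camera_params(n))
E
```

```text
pics
{'clock': 0.0, 'joint_positions': array([-8.47895729e-01,  3.59417191e-01,  1.10525076e-02, -3.73688036e-04,
       -1.22408305e+00, -2.88083758e-01]), 'joint_vel': array([ 2.31653057e-04, -3.46171168e-04, -1.04414139e-03, -4.46992073e-05,
        2.03439063e-03, -1.37625679e-03]), 'tau': array([-3.39422091e-03, -5.83324814e+01,  2.93419594e+01,  6.93663016e+00,
       -6.05996451e-03,  4.86256215e-05]), 'tcp_pos': array([ 284.1163536 , -611.77523338,  238.33705737]), 'tcp_rot': array([-2.15637561e-01,  9.76473107e-01,  8.07505339e-04, -2.46133997e-04]), 'force': array([0.40922362, 0.42818145, 0.49137416]), 'wrist_torque': array([-0.02499886, -0.01417906,  0.02561262]), 'gripper_width': 1.0020862560072132}
scene {'fx': 624.8378169840279, 'fy': 624.8378169840279, 'cx': 325.8397945610681, 'cy': 237.10596927037165, 'rvec': array([ 2.02866328,  0.95690499, -0.51619277]), 'tvec': array([-183.85837573, -252.69799422, 1658.25612824])}
top {'fx': 459.40504161393164, 'fy': 459.40504161393164, 'cx': 320.36344715991385, 'cy': 241.94194960268797, 'rvec': array([ 2.17750881, -2.17088276,  0.08050648]), 'tvec': array([-195.94900577,  570.97932988,  938.52800018])}
wrist {'fx': 371.64829954431775, 'fy': 371.64829954431775, 'cx': 317.1271740122239, 'cy': 243.78708419064876, 'rvec': array([-1.58270511, -2.48284657, -0.40066064]), 'tvec': array([673.33048596, -38.80813712, 381.16081845])}
```

View pics/scene0.png

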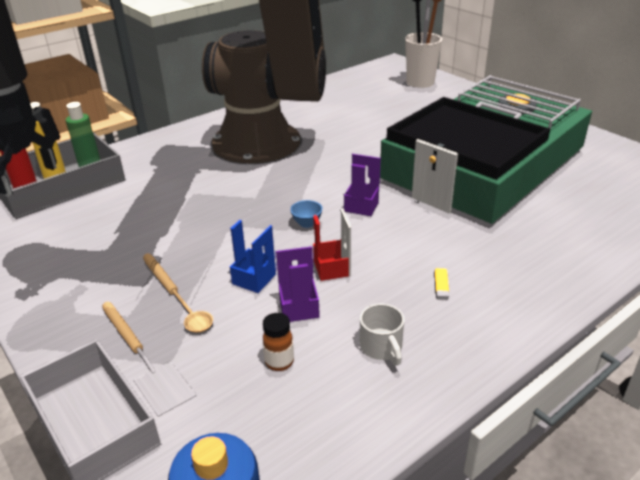

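View pics/top0.png

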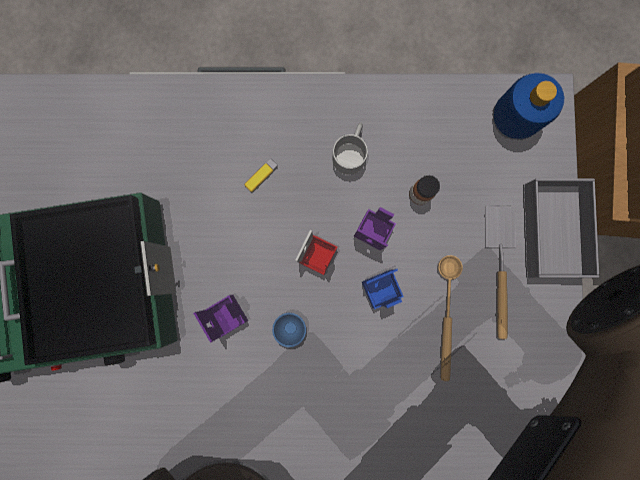

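View pics/wrist0.png

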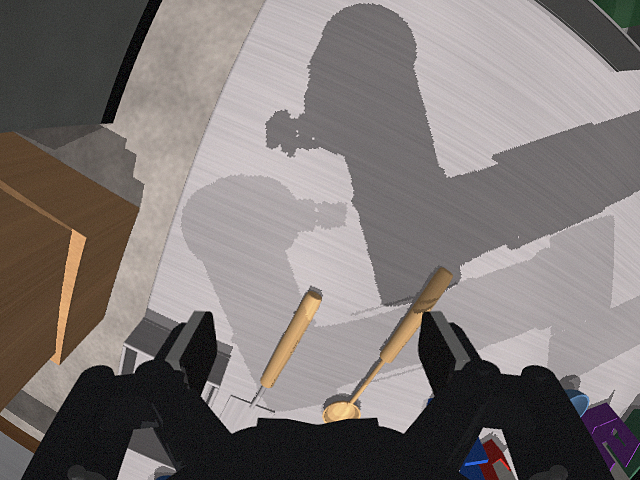

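```bash
cat > h.py <<'E'
import numpy as np, cv2
from scipy.spatial.transform import Rotation as R
def K(p): return np.array([[p['fx'],0,p['cx']],[0,p['fy'],p['cy']],[0,0,1.]])
def proj(p,P,fish=False):
    P=np.atleast_2d(np.asarray(P,float))
    Q=P@R.from_rotvec(p['rvec']).as_matrix().T+p['tvec']
    if fish:
        r=np.hypot(Q[:,0],Q[:,1]); th=np.arctan2(r,Q[:,2]); s=th/np.maximum(r,1e-9)
        return np.c_[p['fx']*Q[:,0]*s+p['cx'],p['fy']*Q[:,1]*s+p['cy']]
    return np.c_[p['fx']*Q[:,0]/Q[:,2]+p['cx'],p['fy']*Q[:,1]/Q[:,2]+p['cy']]
def ray(p,uv,fish=False):
    uv=np.atleast_2d(np.asarray(uv,float)); x=(uv[:,0]-p['cx'])/p['fx']; y=(uv[:,1]-p['cy'])/p['fy']
    if fish:
        th=np.hypot(x,y); s=np.sin(th)/np.maximum(th,1e-9); d=np.c_[x*s,y*s,np.cos(th)]
    else: d=np.c_[x,y,np.ones_like(x)]
    M=R.from_rotvec(p['rvec']).as_matrix()
    return -M.T@p['tvec'], d@M
def atz(p,uv,z,fish=False):
    c,d=ray(p,uv,fish); return c+d*((z-c[2])/d[:,2:3])
def tri(rays):
    A=np.zeros((3,3));b=np.zeros(3)
    for c,d in rays:
        d=d.ravel()/np.linalg.norm(d); M=np.eye(3)-np.outer(d,d); A+=M;b+=M@c
    return np.linalg.solve(A,b)
def crop(name,im,box,s):
    l,t,r,b=box; cv2.imwrite(f'pics/{name}.png',cv2.resize(im[t:b,l:r,::-1],None,fx=s,fy=s,interpolation=cv2.INTER_CUBIC))
E
python3 - <<'E'
from cell import *
from h import *
t=cv2.imread('pics/top0.png')[:,:,::-1]; s=cv2.imread('pics/scene0.png')[:,:,::-1]
crop('c_top_cup',t,(280,215,360,285),8); crop('c_sc_cup',s,(290,190,370,290),6)
crop('c_top_st',t,(120,180,200,360),4); crop('c_sc_st',s,(380,90,500,220),5)
for c in ('scene','top'):
  for n in ('cup','stove'):
    for r in cut_out(c,n): print(c,n,r['p'],r['box'])
p=camera_params('top'); print(-R.from_rotvec(p['rvec']).as_matrix().T@p['tvec'])
print(atz(p,[[318,255],[150,268]],0))
E
```

```text
scene cup 0.82 [275.3, 246.6, 321.6, 323.0]
scene cup 0.72 [342.2, 156.6, 379.5, 219.4]
scene cup 0.71 [310.9, 209.7, 350.7, 281.4]
scene cup 0.58 [228.9, 219.0, 274.8, 291.5]
scene stove 0.66 [378.0, 76.3, 591.6, 223.3]
top cup 0.95 [355.7, 208.6, 398.5, 248.4]
top cup 0.85 [196.2, 292.9, 243.6, 343.6]
top cup 0.84 [297.2, 231.9, 336.1, 276.3]
[ 491.39040064 -203.45052712  981.01558209]
[[ 545.46497945 -189.02979781    0.        ]
 [ 516.55986873  170.45767143    0.        ]]
```

Run:
```python
from cell import *
from h import *
p=camera_params('top');print(proj(p,[[0,0,0],[400,0,0],[600,0,0],[600,100,0]]))
p=camera_params('scene');print(proj(p,[[0,0,0],[400,0,0],[600,0,0],[600,100,0]]))
```

```text
[[224.4473305  521.43364591]
 [228.38967134 323.42264478]
 [230.26106733 229.42849049]
 [183.92419364 229.31780694]]
[[256.56119268 141.88831238]
 [355.82340431 203.65830379]
 [420.38617477 243.8351416 ]
 [453.50691694 225.69227166]]
```

View pics/c_top_cup.png

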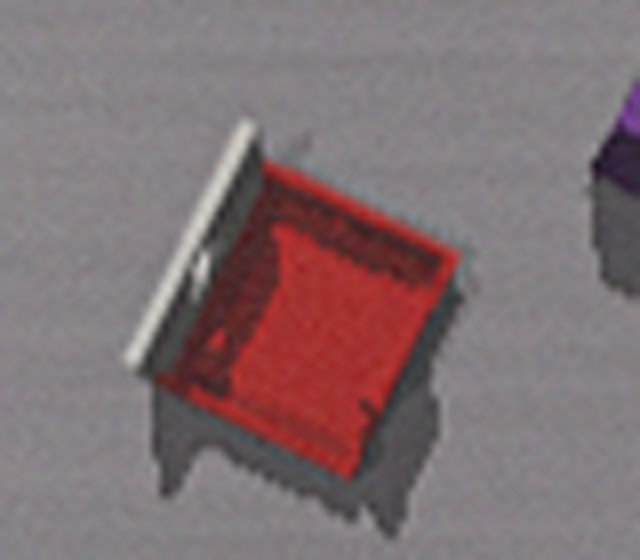

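View pics/c_sc_cup.png

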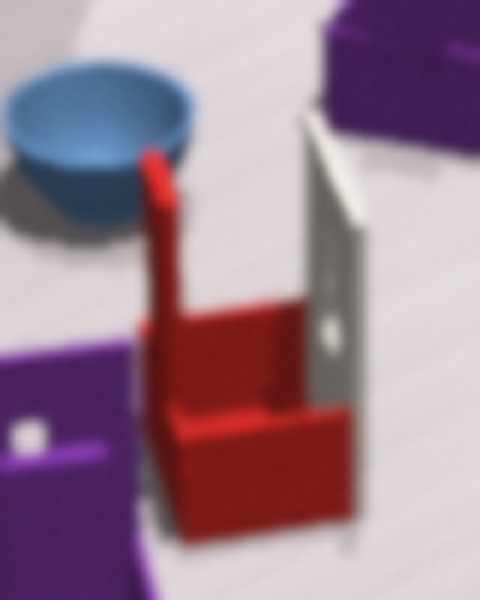

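View pics/c_top_st.png

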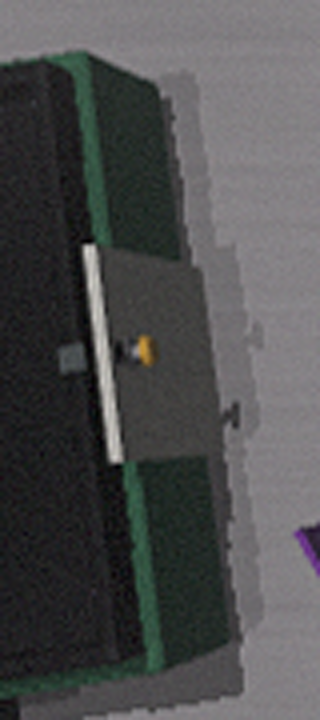

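View pics/c_sc_st.png

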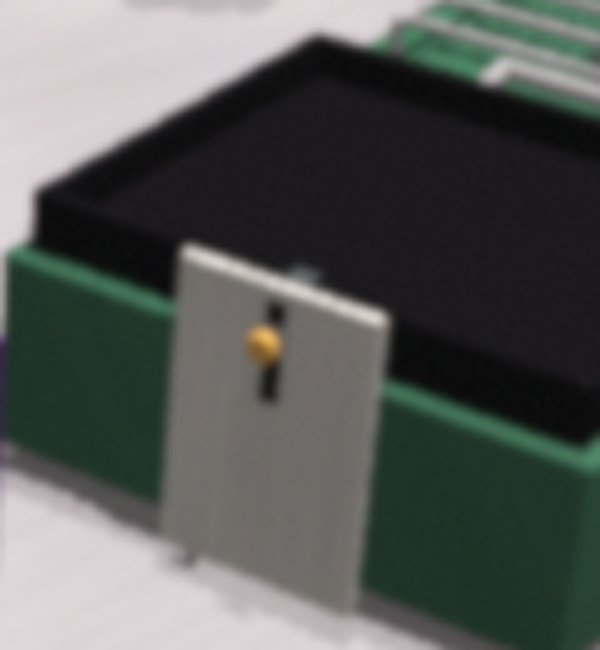

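Run:
```python
from cell import *
from h import *
from scipy.optimize import least_squares
pt=camera_params('top');ps=camera_params('scene')
def T(x,y,a,P):
    P=np.asarray(P,float);c,s=np.cos(a),np.sin(a)
    return np.c_[x+c*P[:,0]-s*P[:,1],y+s*P[:,0]+c*P[:,1],P[:,2]]
def fit(obs,x0):
    # obs: (cam,P,uv)
    def f(q):
        r=[]
        for cam,P,uv in obs: r+=list((proj(cam,T(*q[:3],[P]))[0]-uv))
        return r
    s=least_squares(f,x0,loss='soft_l1'); print(np.round(s.x,3),np.round(np.reshape(f(s.x),(-1,2)),1).tolist()); return s.x
S=lambda u,v:(380+u/5,90+v/5)
Tt=lambda u,v:(120+u/4,180+v/4)
ob=[(pt,(50,0,145),Tt(98,246)),(pt,(-50,0,145),Tt(122,461)),
 (ps,(-50,0,145),S(183,250)),(ps,(50,0,145),S(386,325)),(ps,(50,0,0),S(352,612)),(ps,(-50,0,0),S(165,538))]
q=fit(ob,[530,160,0.1]); fit(ob[:2],q); fit(ob[2:],q)
C=lambda u,v:(280+u/8,215+v/8)
D=lambda u,v:(290+u/6,190+v/6)
oc=[(pt,(32,0,115),C(240,122)),(pt,(-32,0,115),C(127,357)),(pt,(32,-60,44),C(462,255)),(pt,(-32,-60,44),C(352,480)),
(ps,(-32,0,115),D(310,105)),(ps,(32,0,115),D(366,225)),(ps,(32,-60,0),D(187,545)),(ps,(32,-60,44),D(178,440)),(ps,(15,-60,120),D(165,208)),(ps,(-15,-60,120),D(142,155))]
c=fit(oc,[550,-170,-.4]); fit(oc[:4],c); fit(oc[4:],c)
print('tab',T(*c,[[0,-57,105]]))
# stud: head front center
u=[Tt(150,350),S(263,347)]
for z in range(95,140,5):
    P=T(*q,[[0,-10,z]]); print(z,proj(pt,P)[0]-u[0],proj(ps,P)[0]-u[1])
```

```text
[5.13796e+02 1.21350e+02 1.55000e-01] [[-1.1, -1.0], [-0.6, -0.5], [-0.2, -0.0], [-0.7, -0.6], [-0.7, 1.1], [-0.8, 0.0]]
[5.12396e+02 1.19781e+02 1.46000e-01] [[-0.0, -0.3], [0.0, 0.3]]
[5.14237e+02 1.22708e+02 1.64000e-01] [[0.2, -0.1], [0.0, -0.8], [0.0, 0.8], [-0.3, -0.0]]
[ 5.58099e+02 -1.61841e+02 -4.42000e-01] [[0.1, -0.5], [-0.5, 0.6], [-0.1, -0.8], [0.2, -0.6], [0.5, 0.5], [0.2, -0.8], [-0.7, 0.4], [0.2, -0.4], [-0.8, -0.5], [-0.6, -0.5]]
[ 5.57806e+02 -1.62167e+02 -4.56000e-01] [[0.5, -0.2], [-0.5, 0.6], [0.1, -0.2], [-0.0, -0.2]]
[ 5.58382e+02 -1.61891e+02 -4.32000e-01] [[0.4, 0.6], [0.5, -0.8], [-0.4, 0.7], [0.6, -0.1], [-0.6, -0.2], [-0.6, -0.3]]
tab [[ 533.69810452 -213.35421737  105.        ]]
95 [ 4.26493734 -0.09449706] [-1.20480919 10.36333519]
100 [ 3.34562311 -0.16784676] [-1.0197951  8.3030194]
105 [ 2.41587468 -0.24202898] [-0.83396508  6.23361737]
110 [ 1.47551338 -0.31705797] [-0.64731371  4.15506888]
115 [ 0.52435647 -0.39294832] [-0.45983554  2.06731314]
120 [-0.43778305 -0.46971494] [-0.27152507 -0.02971116]
125 [-1.41109648 -0.54737309] [-0.08237673 -2.13606587]
130 [-2.39577962 -0.62593841] [ 0.10761507 -4.25181341]
135 [-3.39203287 -0.70542688] [ 0.29845599 -6.37701675]
```

```bash
cat >> h.py <<'E'
CUP=[558.1,-161.8,-0.442]; STO=[513.8,121.35,0.155]
def T(x,y,a,P):
    P=np.atleast_2d(np.asarray(P,float));c,s=np.cos(a),np.sin(a)
    return np.c_[x+c*P[:,0]-s*P[:,1],y+s*P[:,0]+c*P[:,1],P[:,2]]
def delta(o,target,ydir_ang):
    """tool-frame shift to target (mm) and roll so tool y points at ydir_ang (world)"""
    M=R.from_quat(o['tcp_rot']).as_matrix()
    d=M.T@(np.asarray(target,float)-o['tcp_pos'])
    a=np.arctan2(M[1,1],M[0,1]); w=(ydir_ang-a+np.pi)%(2*np.pi)-np.pi
    return d,-w
E
python3 - <<'E'
from cell import *
from h import *
o=observe(); p=camera_params('wrist'); M=R.from_quat(o['tcp_rot']).as_matrix(); W=R.from_rotvec(p['rvec']).as_matrix()
print('cam in tool',M.T@(-W.T@p['tvec']-o['tcp_pos']),'axis',M.T@W[2])
print(delta(o,[533.7,-213.4,238.3],np.pi/2-.442))
t=cv2.imread('pics/top0.png'); pt=camera_params('top')
for s in (1,-1):
  for z in (86,120):
    poly=T(*CUP,[[x,-57+s*y,z] for x,y in [(-12,20),(12,20),(12,36),(-12,36)]])
    cv2.polylines(t,[np.int32(np.round(proj(pt,poly)))],True,(0,255,255))
cv2.imwrite('pics/foot.png',cv2.resize(t[190:330,270:430],None,fx=5,fy=5))
E
```

```text
cam in tool [  81.95010641    0.95015821 -134.66835775] axis [-3.13986282e-01  3.50156422e-04  9.49427455e-01]
(array([-394.18808567,  256.55894533,    0.86397632]), np.float64(0.876762267935244))
```

View pics/foot.png

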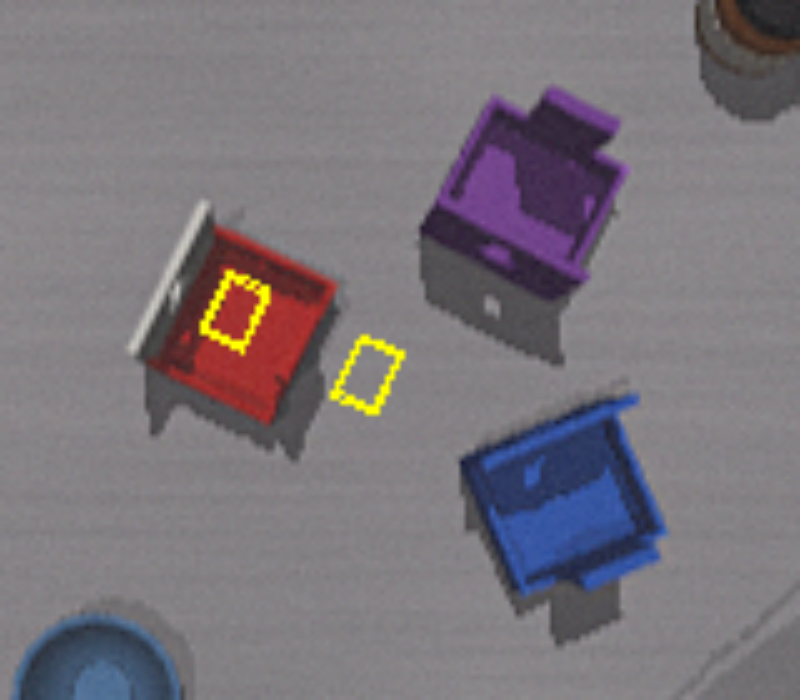

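Request:
{"name": "drive_tool", "arguments": {"targets": [[[-0.028,0.0183,0,0],[-0.028,0.0183,0,0],[-0.028,0.0183,0,0],[-0.028,0.0183,0,0],[-0.028,0.0183,0,0],[-0.028,0.0183,0,0],[-0.028,0.0183,0,0]]], "jaw": 0.5, "squeeze": 40}}

```text
clock: 0.93
tcp_pos: [408.7, -412.0, 239.5]
tcp_rot: [-0.216, 0.976, -0.0, 0.0]
force: [0.4, -0.4, 0.5]
gripper_width: 0.501
```

Request:
{"name": "drive_tool", "arguments": {"targets": [[[-0.028,0.0183,0,0],[-0.028,0.0183,0,0],[-0.028,0.0183,0,0],[-0.028,0.0183,0,0],[-0.028,0.0183,0,0],[-0.028,0.0183,0,0],[-0.028,0.0183,0,0]]]}}

```text
clock: 1.52
tcp_pos: [532.6, -213.1, 239.6]
tcp_rot: [-0.216, 0.976, -0.0, 0.0]
force: [1.2, -0.4, 0.1]
gripper_width: 0.504
```

Request:
{"name": "drive_tool", "arguments": {"targets": [[[0,0,0,0.11],[0,0,0,0.11],[0,0,0,0.11],[0,0,0,0.11],[0,0,0,0.11],[0,0,0,0.11],[0,0,0,0.11],[0,0,0,0.106],[0,0,0,0]]]}}

```text
clock: 2.27
tcp_pos: [531.9, -214.7, 239.4]
tcp_rot: [0.221, 0.975, 0.0, 0.0]
force: [-0.4, 0.2, 0.2]
gripper_width: 0.498
```

Run:
```python
from cell import *
from h import *
o=observe(); p=camera_params('wrist'); im=snapshot('wrist')
print(o['tcp_pos'],o['gripper_width'],o['force'],delta(o,[533.7,-213.4,94],np.pi/2-.442),o['joint_positions'])
t=im[:,:,::-1].copy()
for P in ([-32,0,115],[32,0,115],[32,-4,115],[-32,-4,115],[15,-60,120],[-15,-60,120],[15,-54,120],[-15,-54,120],[32,-60,44],[-32,-60,44],[0,0,55]):
    u=proj(p,T(*CUP,[P]),True)[0]; cv2.circle(t,tuple(np.int32(np.round(u))),2,(0,255,255),-1)
cv2.imwrite('pics/w1.png',t)
```

```text
[ 531.87425573 -214.69754248  239.35885073] 0.4982835186006002 [-0.38487414  0.1512463   0.19443591] (array([ -1.07478742,   1.95118837, 145.35903873]), np.float64(-0.003960591350523401)) [-4.27022175e-02  1.92773034e-01 -2.16757677e-01 -1.03983298e-05
 -1.16116633e+00 -1.97405056e+00]
```

View pics/w1.png

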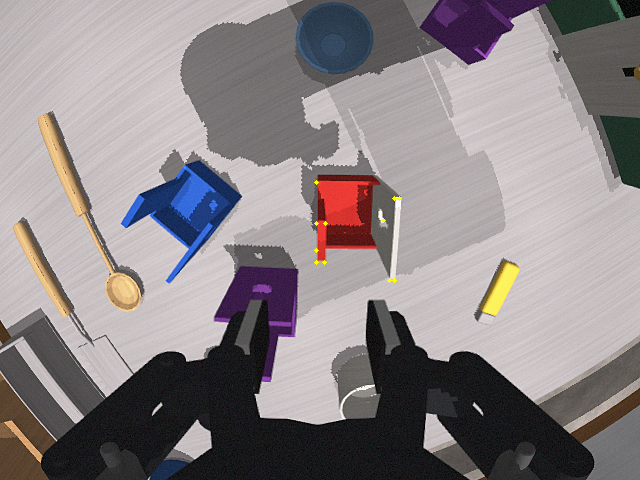

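Request:
{"name": "drive_tool", "arguments": {"targets": [[[-0.001,0.002,0.015,-0.004],[0,0,0.02,0],[0,0,0.02,0],[0,0,0.02,0],[0,0,0.015,0],[0,0,0,0]]]}}

```text
clock: 2.82
tcp_pos: [531.7, -212.9, 146.1]
tcp_rot: [0.215, 0.977, -0.0, -0.003]
force: [-0.4, 0.6, -0.4]
gripper_width: 0.499
```

Run:
```python
from cell import *
from h import *
o=observe(); p=camera_params('wrist'); im=snapshot('wrist')
print(o['tcp_pos'],o['gripper_width'],o['force'],delta(o,[533.7,-213.4,94],np.pi/2-.442),o['joint_positions'])
t=im[:,:,::-1].copy()
for P in ([-32,0,115],[32,0,115],[32,-4,115],[-32,-4,115],[15,-60,120],[-15,-60,120],[15,-54,120],[-15,-54,120],[32,-60,44],[-32,-60,44],[0,0,55]):
    u=proj(p,T(*CUP,[P]),True)[0]; cv2.circle(t,tuple(np.int32(np.round(u))),2,(0,255,255),-1)
cv2.imwrite('pics/w2.png',t)
```

```text
[ 531.69835323 -212.91406236  146.09417102] 0.4993741049529197 [-0.43730915  0.60029186 -0.40150079] (array([-2.28851789,  0.46265546, 52.08256921]), np.float64(0.00794399831314685)) [-4.00071250e-02  2.73438998e-01 -3.38958594e-01 -1.07413315e-03
 -9.63606988e-01 -1.96423310e+00]
```

View pics/w2.png

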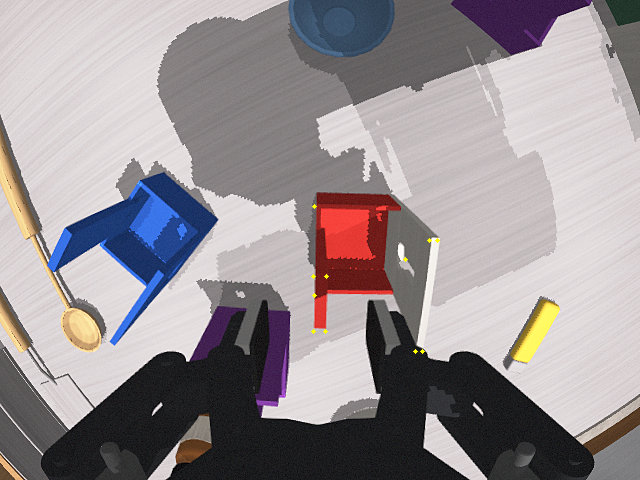

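Request:
{"name": "drive_tool", "arguments": {"targets": [[[-0.002,0.0005,0.012,0.004],[0,0,0.014,0.004],[0,0,0.014,0],[0,0,0.012,0],[0,0,0,0],[0,0,0,0]]]}}

```text
clock: 3.37
tcp_pos: [536.2, -213.8, 98.2]
tcp_rot: [0.22, 0.976, -0.0, 0.0]
force: [-0.8, -0.3, 0.2]
gripper_width: 0.5
```

Request:
{"name": "drive_tool", "arguments": {"targets": [[[0,0,0,0],[0,0,0,0],[0,0,0,0],[0,0,0,0],[0,0,0,0],[0,0,0,0],[0,0,0,0],[0,0,0,0]]], "jaw": 1, "squeeze": 40}}

```text
clock: 4.03
tcp_pos: [536.5, -213.9, 98.5]
tcp_rot: [0.22, 0.975, -0.0, 0.001]
force: [-1.0, 0.1, 6.6]
gripper_width: 0.066
```

Run:
```python
from cell import *
from h import *
o=observe(); p=camera_params('wrist'); im=snapshot('wrist')
print(o['tcp_pos'],o['gripper_width'],o['force'],o['wrist_torque'],delta(o,[533.7,-213.4,94],np.pi/2-.442))
cv2.imwrite('pics/w3.png',im[:,:,::-1])
```

```text
[ 536.46448128 -213.90112299   98.51096536] 0.06641713789600616 [-0.9609095   0.11347045  6.56505405] [ 0.11219353  0.3016832  -0.00632856] (array([ 2.71985702, -0.73810553,  4.50553742]), np.float64(-0.00264739706535444))
```

View pics/w3.png

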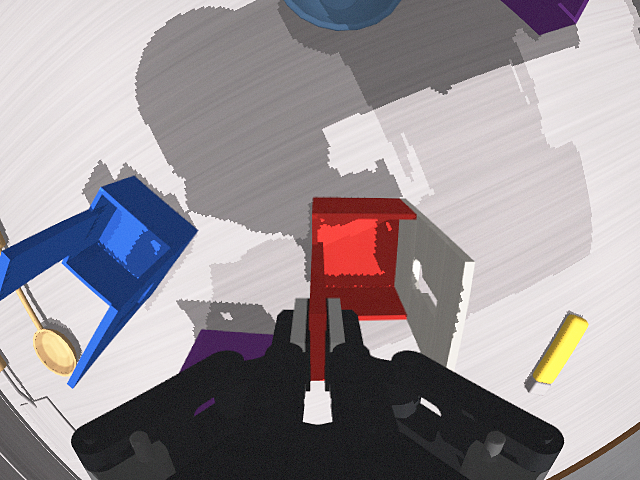

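Request:
{"name": "drive_tool", "arguments": {"targets": [[[0,0,-0.005,0],[0,0,-0.01,0],[0,0,-0.015,0],[0,0,-0.02,0],[0,0,-0.02,0],[0,0,-0.02,0],[0,0,-0.02,0],[0,0,-0.02,0],[0,0,-0.01,0],[0,0,0,0]]]}}

```text
clock: 4.92
tcp_pos: [536.7, -213.9, 240.2]
tcp_rot: [0.221, 0.975, 0.0, 0.002]
force: [-0.5, -0.3, -1.4]
gripper_width: 0.06
```

Run:
```python
from cell import *
from h import *
o=observe(); p=camera_params('wrist'); im=snapshot('wrist')
print(o['tcp_pos'],o['gripper_width'],o['force'],o['wrist_torque'],o['tcp_rot'])
M=R.from_quat(o['tcp_rot']).as_matrix()
t=im[:,:,::-1].copy()
def c2w(P,dx=2.7,dz=98.5):  # cup point -> tool -> world ; cup x = -tool x, cup y = tool y
    P=np.asarray(P,float); q=np.array([-P[0]+dx, P[1]+57, dz-P[2]]); return M@q+o['tcp_pos']
for P in ([-32,0,115],[32,0,115],[32,-4,115],[-32,-4,115],[15,-60,120],[-15,-60,120],[32,-60,44],[-32,-60,44],[-32,0,0],[0,-4,64.5],[0,-4,45.5],[0,-4,91]):
    u=proj(p,[c2w(P)],True)[0]; print(P,u.round(1)); cv2.circle(t,tuple(np.int32(np.round(u))),1,(0,255,255),-1)
cv2.imwrite('pics/w4.png',t[180:400,260:520].repeat(3,0).repeat(3,1))
im=snapshot('scene'); cv2.imwrite('pics/s4.png',im[:,:,::-1])
```

```text
[ 536.71969064 -213.9429464   240.15012012] 0.060444099047645056 [-0.48680999 -0.33516047 -1.43556844] [-0.06040512 -0.02510238 -0.02305385] [2.20671277e-01 9.75345781e-01 1.56174636e-04 2.18415400e-03]
[-32, 0, 115] [474.6 265.8]
[32, 0, 115] [447.2 399.8]
[32, -4, 115] [438.7 400.6]
[-32, -4, 115] [464.8 266. ]
[15, -60, 120] [310.4 383.6]
[-15, -60, 120] [309.7 317.5]
[32, -60, 44] [312.6 323. ]
[-32, -60, 44] [312.2 216.5]
[-32, 0, 0] [405.3 200.7]
[0, -4, 64.5] [420.9 287.7]
[0, -4, 45.5] [412.4 273.4]
[0, -4, 91] [435.5 312.2]
```

View pics/w4.png

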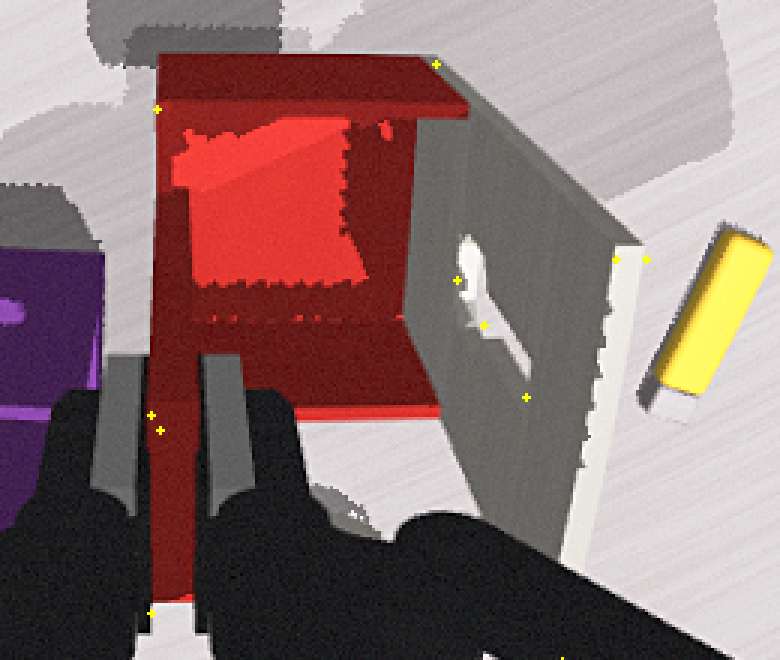

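View pics/s4.png

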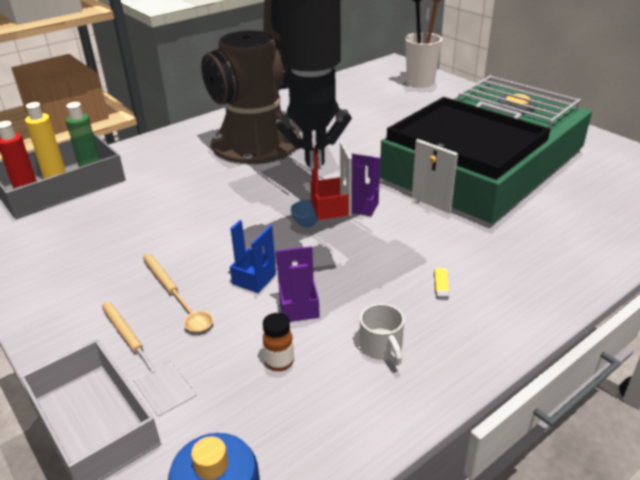

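Run:
```python
from cell import *
from h import *
from scipy.optimize import least_squares
o=observe(); p=camera_params('wrist'); M=R.from_quat(o['tcp_rot']).as_matrix()
C=lambda u,v:(260+u/3,180+v/3)
ob=[((-32,0,115),C(643,245)),((-32,-4,115),C(616,245)),((-32,-60,44),C(158,101)),((-32,0,0),C(436,55)),((-32,-60,0),C(160,54)),((15,-60,120),C(150,601)),((0,-4,91),C(530,378)),((32,-57,44),(260+295/3,180+419/3))]
ob[-1]=((29,-4,44),C(441,412))
B=np.array([[-1,0,0],[0,1,0],[0,0,-1.]])
def f(q,full=False):
    Rr=R.from_rotvec([q[3],q[4],q[5]]).as_matrix() if len(q)>3 else np.eye(3)
    r=[]
    for P,uv in ob:
        t=Rr@(B@(np.array(P)-[0,-57,109.5]))+[q[0],q[1],-11+q[2]]
        r+=list(proj(p,[M@t+o['tcp_pos']],True)[0]-uv)
    return np.array(r)
for n in (3,6):
    s=least_squares(f,[2.7,0,0]+[0]*(n-3),loss='soft_l1'); J=np.linalg.inv(s.jac.T@s.jac); print(s.x.round(4),np.sqrt(np.diag(J)).round(4)); print(s.fun.reshape(-1,2).round(1).tolist())
```

```text
[4.1223 0.0703 0.3818] [0.3389 0.2566 0.7009]
[[0.6, 0.1], [-0.2, 0.2], [-0.3, -0.0], [0.0, 0.1], [-0.2, -0.6], [0.5, -0.2], [-0.8, 3.0], [0.1, -2.5]]
[ 4.314e+00 -5.970e-02  9.340e-02 -2.100e-03 -4.100e-03 -4.000e-04] [0.4632 0.3084 0.739  0.0047 0.0053 0.0064]
[[0.6, -0.3], [-0.2, -0.2], [-0.3, 0.2], [0.2, 0.5], [-0.0, -0.1], [0.1, -0.1], [-0.7, 3.2], [0.3, -2.0]]
```

Run:
```python
from cell import *
from h import *
o=observe()
t=T(*STO,[[4,-137,240]])[0]; print(t,delta(o,t,np.pi/2+STO[2]))
```

```text
[538.90211973 -13.39005932 240.        ] (array([ 82.90317888, 182.10828152,  -3.09200468]), np.float64(-0.6005046706769259))
```

Request:
{"name": "drive_tool", "arguments": {"targets": [[[0.009,0.02,0,0],[0.009,0.02,0,0],[0.009,0.02,0,0],[0.009,0.02,0,0],[0.009,0.02,0,0],[0.009,0.02,0,0],[0.009,0.02,0,0],[0.009,0.02,0,0],[0.011,0.022,0,0]]]}}

```text
clock: 5.77
tcp_pos: [538.1, -13.0, 235.4]
tcp_rot: [0.221, 0.975, -0.001, -0.001]
force: [1.6, -0.6, -2.6]
gripper_width: 0.061
```

Request:
{"name": "drive_tool", "arguments": {"targets": [[[0,0,0,-0.09],[0,0,0,-0.09],[0,0,0,-0.09],[0,0,0,-0.09],[0,0,0,-0.09],[0,0,0,-0.09],[0,0,0,-0.06],[0,0,0,0],[0,0,0,0]]]}}

```text
clock: 6.52
tcp_pos: [538.5, -13.8, 235.9]
tcp_rot: [-0.076, 0.997, -0.0, -0.001]
force: [-0.2, 0.2, -1.7]
gripper_width: 0.063
```

Run:
```python
from cell import *
from h import *
o=observe(); p=camera_params('wrist'); im=snapshot('wrist')
t=T(*STO,[[4,-137,240]])[0]; print(o['tcp_pos'],o['force'],delta(o,t,np.pi/2+STO[2]))
t=im[:,:,::-1].copy()
for P in ([-50,0,145],[50,0,145],[-50,0,0],[0,-11.5,119],[0,0,130],[0,0,98]):
    u=proj(p,T(*STO,[P]),True)[0]; print(P,u.round(1)); cv2.circle(t,tuple(np.int32(np.round(u))),1,(0,255,255),-1)
cv2.imwrite('pics/w5.png',t)
```

```text
[538.48473383 -13.82172373 235.90923145] [-0.24232968  0.22780408 -1.65584127] (array([-0.4683454 ,  0.36277827, -4.0919405 ]), np.float64(-0.0024279437995025077))
[-50, 0, 145] [519.3 179.3]
[50, 0, 145] [498.5 312. ]
[-50, 0, 0] [449.3 157.9]
[0, -11.5, 119] [481.9 238.3]
[0, 0, 130] [501.2 242.8]
[0, 0, 98] [484.  230.7]
```

View pics/w5.png

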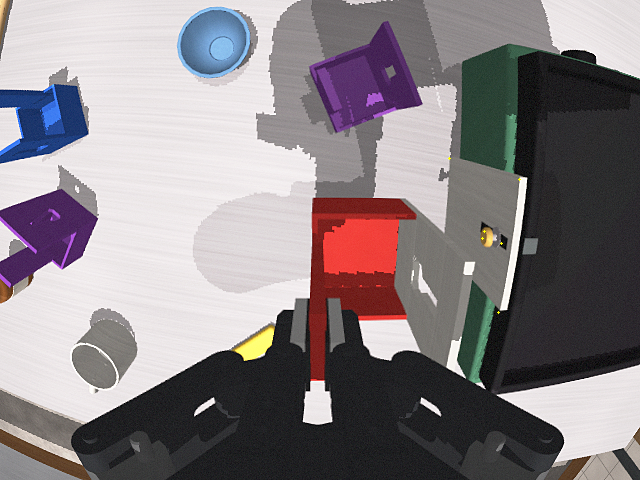

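Run:
```python
import cv2
t=cv2.imread('pics/w5.png')[140:340,380:560]
cv2.imwrite('pics/w5c.png',cv2.resize(t,None,fx=4,fy=3.0*4/3,interpolation=cv2.INTER_NEAREST)[:,:])
```

```text
(no output)
```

View pics/w5c.png

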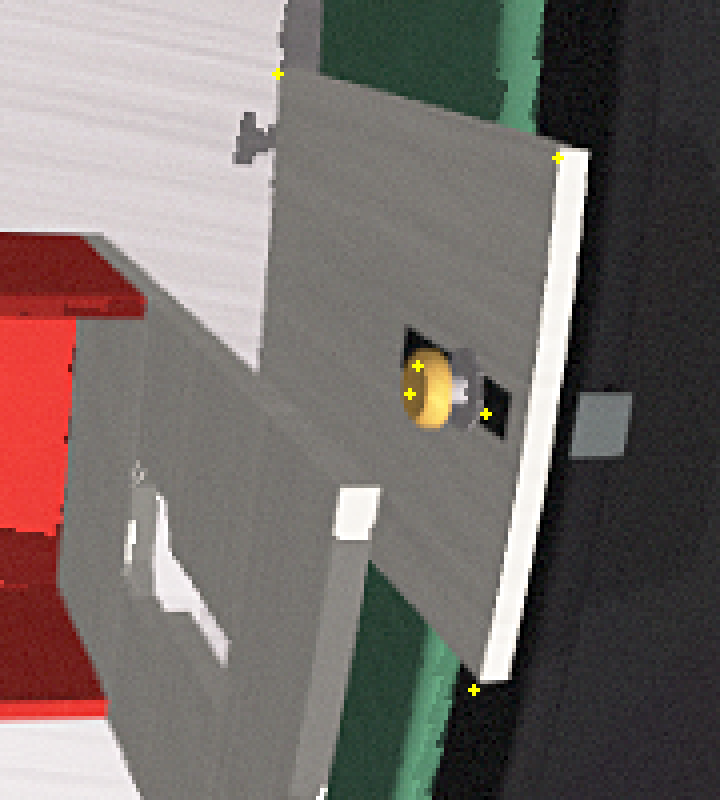

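```bash
cat >> h.py <<'E'
from scipy.optimize import least_squares
def fitstove(p,ob,x0=(513.8,121.35,.155,119)):
    def f(q):
        r=[]
        for P,uv in ob:
            P=list(P)
            if P[2] is None: P[2]=q[3]
            r+=list(proj(p,T(*q[:3],[P]),True)[0]-uv)
        return np.array(r)
    s=least_squares(f,x0,loss='soft_l1'); J=np.linalg.inv(s.jac.T@s.jac)
    print(s.x.round(3),np.sqrt(np.diag(J)).round(3),s.fun.reshape(-1,2).round(1).tolist()); return s.x
E
python3 - <<'E'
from cell import *
from h import *
p=camera_params('wrist'); C=lambda u,v:(380+u/4,140+v/4)
ob=[((-50,0,145),C(558,149)),((50,0,145),C(480,682)),((-50,0,0),C(276,71)),((0,-11.5,None),C(411,387)),((0,0,130.5),C(491,408))]
fitstove(p,ob[:4]);
E
```

```text
[5.12861e+02 1.21887e+02 1.67000e-01 1.18813e+02] [0.463 0.577 0.011 1.885] [[-0.1, 0.4], [0.0, -0.1], [0.3, -0.9], [-0.1, 0.2]]
```

```bash
sed -i 's/^CUP=.*/CUP=[558.1,-161.8,-0.442]; STO=[512.9,121.7,0.162]/' h.py
python3 - <<'E'
from cell import *
from h import *
o=observe()
t=T(*STO,[[4.1,-57-30,162.7]])[0]; print(t,delta(o,t,np.pi/2+STO[2]))
E
```

```text
[530.97875105  36.50041807 162.7       ] (array([-0.19671877, 50.86622244, 73.47898881]), np.float64(-0.009616065337695545))
```

Request:
{"name": "drive_tool", "arguments": {"targets": [[[0,0,0.012,-0.01],[0,0,0.015,0],[0,0,0.015,0],[0,0.007,0.015,0],[0,0.01,0.016,0],[0,0.012,0,0],[0,0.012,0,0],[0,0.01,0,0],[0,0,0,0],[0,0,0,0]]]}}

```text
clock: 7.4
tcp_pos: [531.3, 37.7, 165.4]
tcp_rot: [-0.083, 0.997, 0.0, 0.001]
force: [-0.1, 0.4, -2.7]
gripper_width: 0.062
```

```bash
cat > look.py <<'E'
import sys
from cell import *
from h import *
n=sys.argv[1]; DX=4.1; DZ=98.7
o=observe(); p=camera_params('wrist'); im=snapshot('wrist')
M=R.from_quat(o['tcp_rot']).as_matrix()
t=im[:,:,::-1].copy()
u0=proj(p,T(*STO,[[0,-11.5,119]]),True)[0].astype(int); l,tt=u0[0]-110,u0[1]-75
t=cv2.resize(t[tt:tt+150,l:l+200],None,fx=4,fy=4,interpolation=cv2.INTER_NEAREST)
def dot(u,c): cv2.circle(t,(int((u[0]-l+.5)*4),int((u[1]-tt+.5)*4)),2,c,-1)
for P in ([-50,0,145],[50,0,145],[0,-11.5,119],[0,-11.5,126.5],[-7.5,-7,119]): dot(proj(p,T(*STO,[P]),True)[0],(0,255,255))
for P in ([-32,0,115],[32,0,115],[0,0,64.5],[0,0,91],[-9.5,-4,55]):
    dot(proj(p,[M@np.array([-P[0]+DX,P[1]+57,DZ-P[2]])+o['tcp_pos']],True)[0],(255,0,255))
cv2.imwrite(f'pics/{n}.png',t); print('crop origin',l,tt)
d,w=delta(o,T(*STO,[[DX,-57,DZ]])[0],np.pi/2+STO[2])
c=T(0,0,-STO[2],[o['tcp_pos']-[STO[0],STO[1],0]])[0]
print('clock',o['clock'],'cup in stove',(c-[DX,-57,DZ]).round(2),'yaw err roll',round(w,4),'F',o['force'].round(2),'tq',o['wrist_torque'].round(3),'w',o['gripper_width'])
if len(sys.argv)>2:
    s=snapshot('scene'); b=(400,90,500,220); 
    cv2.imwrite(f'pics/{n}_s.png',cv2.resize(s[60:240,360:510,::-1],None,fx=4,fy=3.3,interpolation=cv2.INTER_CUBIC))
E
python3 look.py w6 1
```

```text
crop origin 340 199
clock 7.4 cup in stove [  0.51 -28.85  66.73] yaw err roll 0.0042 F [-0.12  0.41 -2.72] tq [-0.039 -0.003 -0.047] w 0.06173929346727774
```

View pics/w6.png

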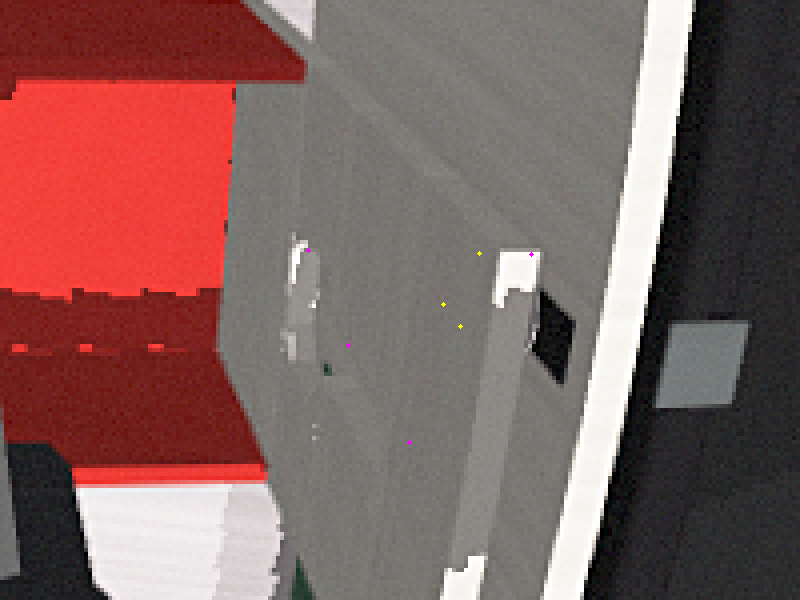

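View pics/w6_s.png

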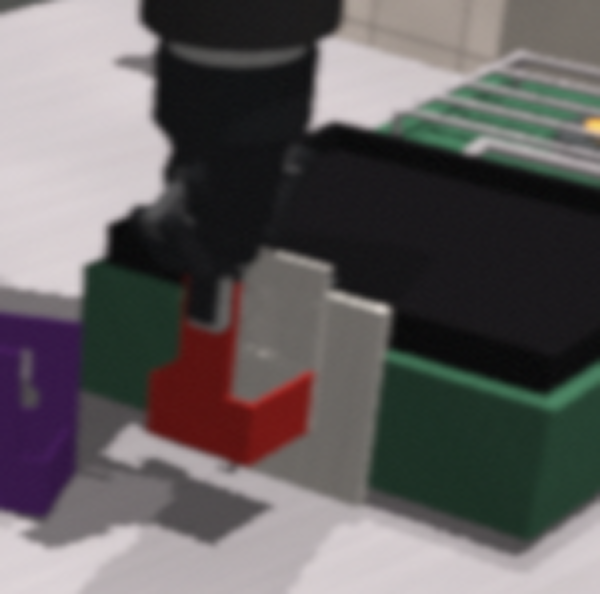

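Request:
{"name": "drive_tool", "arguments": {"targets": [[[0.0005,0,0.0027,0.004],[0,0.005,0,0],[0,0.005,0,0],[0,0.004,0,0],[0,0,0,0],[0,0,0,0]]]}}

```text
clock: 8.0
tcp_pos: [528.0, 50.6, 161.6]
tcp_rot: [-0.081, 0.997, -0.0, -0.0]
force: [0.4, 0.3, -3.6]
gripper_width: 0.063
```

```bash
python3 look.py w7 1
```

```text
crop origin 319 204
clock 8.0 cup in stove [ -0.62 -15.58  62.91] yaw err roll -0.0007 F [ 0.37  0.33 -3.63] tq [-0.09  -0.062  0.013] w 0.06300022445993748
```

View pics/w7.png

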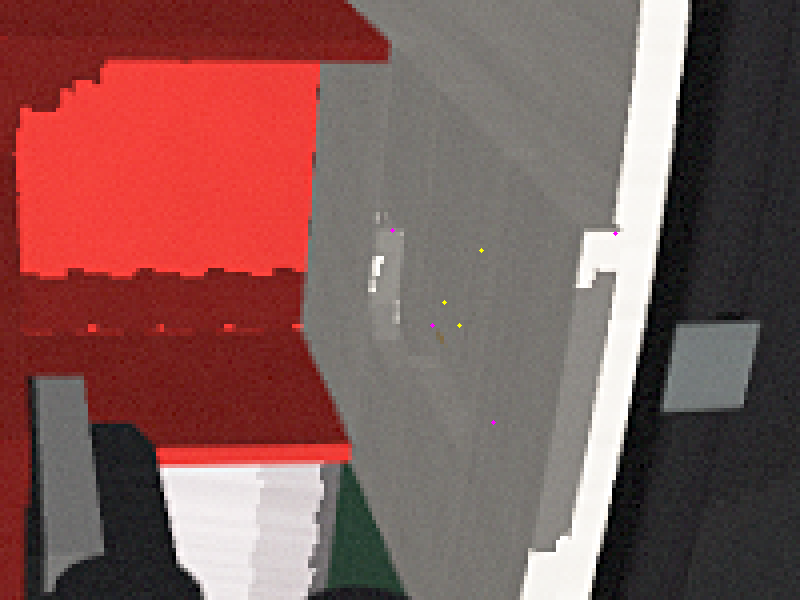

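```bash
cat > avg.py <<'E'
from cell import *
from h import *
import sys
DX=4.1;DZ=98.7; L=[];F=[];J=[]
for i in range(int(sys.argv[1]) if len(sys.argv)>1 else 8):
    snapshot('wrist'); o=observe(); c=T(0,0,-STO[2],[o['tcp_pos']-[STO[0],STO[1],0]])[0]-[DX,-57,DZ]
    f=T(0,0,-STO[2],[o['force']])[0]; L.append(c);F.append(np.r_[f,o['wrist_torque']]); J.append(delta(o,[0,0,0],np.pi/2+STO[2])[1])
L=np.array(L);F=np.array(F)
print('clock',o['clock'],'cup',L.mean(0).round(2),'sd',L.std(0).round(2),'F(stove)',F.mean(0).round(2),'sd',F.std(0).round(2),'yaw',np.mean(J).round(4))
E
python3 avg.py
```

```text
clock 8.5 cup [ -0.66 -15.95  62.89] sd [0.01 0.02 0.01] F(stove) [ 0.68  0.66 -2.31 -0.06 -0.02 -0.01] sd [0.31 0.57 0.5  0.02 0.04 0.03] yaw -0.0013
```

Request:
{"name": "drive_tool", "arguments": {"targets": [[[-0.0006,0.001,-0.001,0],[0,0.001,0,0],[0,0,0,0],[0,0,0,0],[0,0,0,0]]]}}

```text
clock: 8.92
tcp_pos: [528.3, 52.4, 162.6]
tcp_rot: [-0.08, 0.997, -0.0, -0.0]
force: [-0.2, 0.0, -2.5]
gripper_width: 0.063
```

```bash
python3 avg.py 3
```

```text
clock 9.0667 cup [ -0.09 -13.87  63.87] sd [0.02 0.02 0.01] F(stove) [-0.42  0.33 -2.79 -0.08 -0.02  0.  ] sd [0.63 0.64 0.19 0.01 0.01 0.01] yaw -0.0012
```

Request:
{"name": "drive_tool", "arguments": {"targets": [[[0,0.001,0,0],[0,0.001,0,0],[0,0,0,0],[0,0,0,0]]]}}

```text
clock: 9.4
tcp_pos: [528.0, 54.5, 162.6]
tcp_rot: [-0.08, 0.997, -0.0, 0.0]
force: [0.4, -1.3, -3.2]
gripper_width: 0.06
```

Request:
{"name": "drive_tool", "arguments": {"targets": [[[0,0.001,0,0],[0,0.0005,0,0],[0,0,0,0],[0,0,0,0]]]}}

```text
clock: 9.73
tcp_pos: [527.8, 55.9, 162.6]
tcp_rot: [-0.08, 0.997, -0.0, 0.0]
force: [-0.3, 0.6, -3.1]
gripper_width: 0.064
```

```bash
python3 avg.py 3
```

```text
clock 9.8833 cup [-5.000e-02 -1.039e+01  6.391e+01] sd [0.01 0.01 0.01] F(stove) [-0.29 -0.35 -1.99 -0.03 -0.04  0.01] sd [0.12 0.21 0.56 0.01 0.03 0.02] yaw -0.0012
```

Request:
{"name": "drive_tool", "arguments": {"targets": [[[0,0.001,0,0],[0,0.0005,0,0],[0,0,0,0],[0,0,0,0]]]}}

```text
clock: 10.22
tcp_pos: [527.5, 57.4, 162.6]
tcp_rot: [-0.08, 0.997, 0.0, 0.0]
force: [0.3, -0.1, -3.3]
gripper_width: 0.061
```

Request:
{"name": "drive_tool", "arguments": {"targets": [[[0,0.001,0,0],[0,0,0,0],[0,0,0,0]]]}}

```text
clock: 10.47
tcp_pos: [527.4, 58.4, 162.6]
tcp_rot: [-0.08, 0.997, 0.0, 0.0]
force: [0.1, -0.0, -2.1]
gripper_width: 0.059
```

```bash
python3 avg.py 3; python3 look.py w8 1
```

```text
clock 10.6167 cup [-3.000e-02 -7.860e+00  6.391e+01] sd [0.   0.01 0.  ] F(stove) [ 0.05  0.04 -2.9  -0.07 -0.04  0.03] sd [0.41 0.22 0.31 0.03 0.03 0.01] yaw -0.0012
crop origin 305 202
clock 10.6167 cup in stove [-3.00e-02 -7.87e+00  6.39e+01] yaw err roll -0.0011 F [ 0.49  0.43 -3.02] tq [-0.047 -0.034  0.036] w 0.062394417413101255
```

View pics/w8.png

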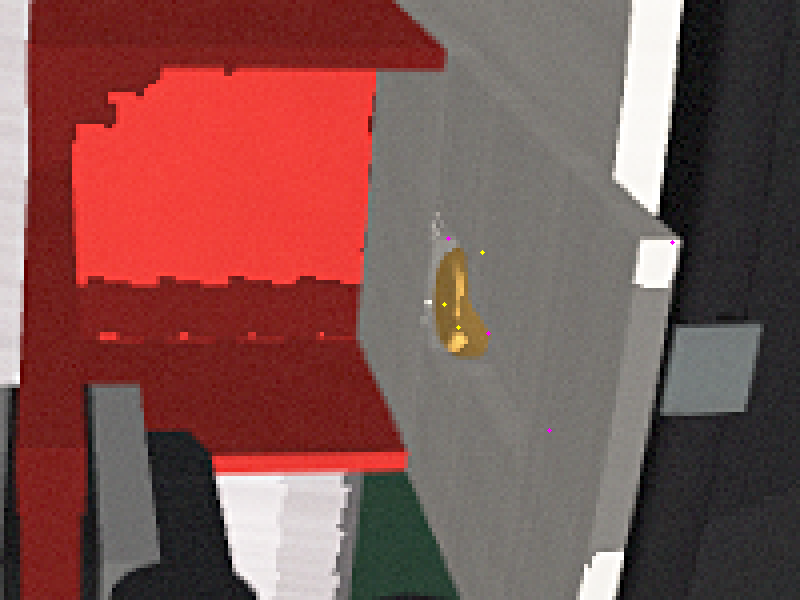

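View pics/w8_s.png

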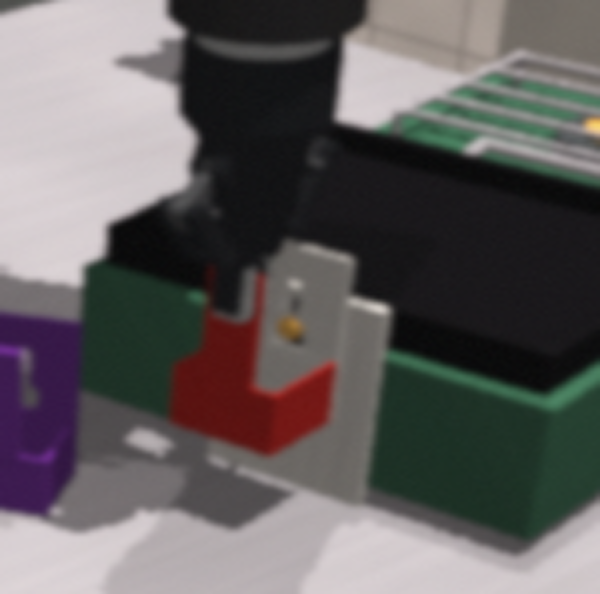

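Request:
{"name": "drive_tool", "arguments": {"targets": [[[0,0.001,0,0],[0,0.001,0,0],[0,0,0,0],[0,0,0,0]]]}}

```text
clock: 11.05
tcp_pos: [527.1, 60.4, 162.6]
tcp_rot: [-0.08, 0.997, 0.0, 0.0]
force: [1.0, 0.4, -2.8]
gripper_width: 0.062
```

Request:
{"name": "drive_tool", "arguments": {"targets": [[[0,0.001,0,0],[0,0.001,0,0],[0,0,0,0],[0,0,0,0]]]}}

```text
clock: 11.38
tcp_pos: [526.7, 62.4, 162.6]
tcp_rot: [-0.08, 0.997, 0.0, -0.0]
force: [-0.2, 0.4, -2.8]
gripper_width: 0.057
```

```bash
python3 avg.py 3
```

```text
clock 11.5333 cup [-4.000e-02 -3.870e+00  6.391e+01] sd [0.02 0.02 0.01] F(stove) [-0.04 -0.2  -2.26 -0.05 -0.01 -0.  ] sd [0.23 0.31 0.37 0.02 0.03 0.01] yaw -0.0011
```

Request:
{"name": "drive_tool", "arguments": {"targets": [[[0,0.001,0,0],[0,0.0005,0,0],[0,0,0,0]]]}}

```text
clock: 11.78
tcp_pos: [526.5, 63.9, 162.6]
tcp_rot: [-0.08, 0.997, 0.0, 0.0]
force: [0.2, 0.5, -1.7]
gripper_width: 0.063
```

Request:
{"name": "drive_tool", "arguments": {"targets": [[[0,0.0005,0,0],[0,0.0005,0,0],[0,0,0,0]]]}}

```text
clock: 12.03
tcp_pos: [526.3, 64.8, 162.6]
tcp_rot: [-0.08, 0.997, 0.0, -0.0]
force: [-0.5, -0.1, -2.2]
gripper_width: 0.061
```

```bash
python3 avg.py 3
```

```text
clock 12.1833 cup [-4.000e-02 -1.350e+00  6.389e+01] sd [0.01 0.03 0.01] F(stove) [ 0.1  -0.07 -2.59 -0.08  0.   -0.01] sd [0.17 0.5  0.61 0.01 0.02 0.02] yaw -0.0012
```

Continue to touch with 0.5 mm steps.

Request:
{"name": "drive_tool", "arguments": {"targets": [[[0,0.0005,0,0],[0,0,0,0],[0,0,0,0]]]}}

```text
clock: 12.43
tcp_pos: [526.2, 65.2, 162.6]
tcp_rot: [-0.08, 0.997, -0.0, 0.0]
force: [-0.2, 0.1, -2.9]
gripper_width: 0.06
```

Request:
{"name": "drive_tool", "arguments": {"targets": [[[0,0.0005,0,0],[0,0,0,0],[0,0,0,0]]]}}

```text
clock: 12.68
tcp_pos: [526.2, 65.3, 162.7]
tcp_rot: [-0.08, 0.997, -0.0, -0.0]
force: [1.4, -3.8, -0.9]
gripper_width: 0.063
```

```bash
python3 avg.py 4; python3 look.py w9 1
```

```text
clock 12.8833 cup [-0.07 -0.77 64.  ] sd [0.02 0.01 0.02] F(stove) [-0.15 -5.11 -1.46 -1.8  -0.36 -0.02] sd [0.45 0.65 0.22 0.18 0.05 0.02] yaw -0.0012
crop origin 292 202
clock 12.8833 cup in stove [-6.000e-02 -7.600e-01  6.401e+01] yaw err roll -0.0013 F [ 0.31 -5.25 -1.56] tq [-2.036 -0.427 -0.057] w 0.06454817392696327
```

View pics/w9.png

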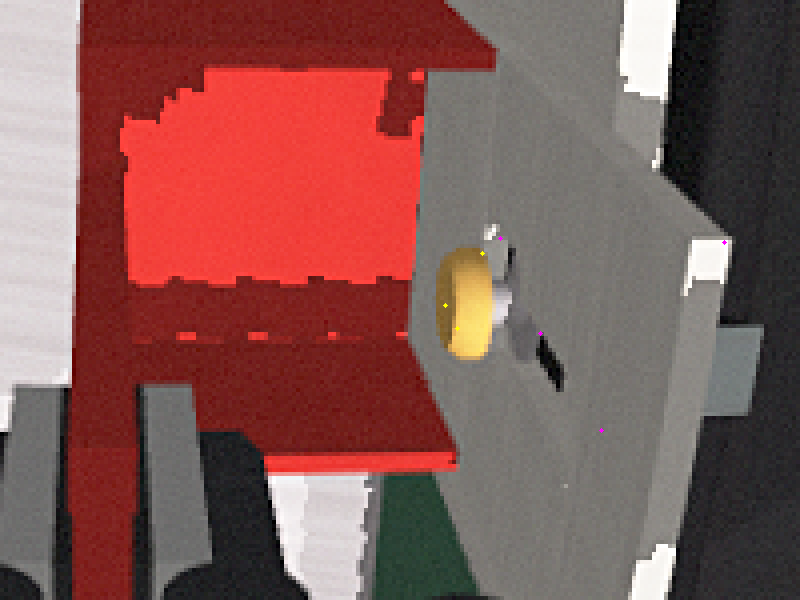

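Request:
{"name": "drive_tool", "arguments": {"targets": [[[0,-0.001,0,0],[0,-0.001,0,0],[0,0,0,0],[0,0,0,0]]]}}

```text
clock: 13.32
tcp_pos: [526.5, 64.1, 162.5]
tcp_rot: [-0.08, 0.997, 0.0, 0.0]
force: [-0.4, 0.0, -2.6]
gripper_width: 0.059
```

```bash
python3 avg.py 4
```

```text
clock 13.5167 cup [-0.   -2.16 63.86] sd [0.02 0.05 0.02] F(stove) [-0.44 -0.35 -2.12 -0.06 -0.03  0.  ] sd [0.6  0.59 0.61 0.02 0.02 0.03] yaw -0.0011
```

Request:
{"name": "drive_tool", "arguments": {"targets": [[[0,0,0.0015,0],[0,0,0.0015,0],[0,0,0.0015,0],[0,0,0,0],[0,0,0,0]]]}}

```text
clock: 13.93
tcp_pos: [526.4, 63.7, 157.9]
tcp_rot: [-0.08, 0.997, -0.0, -0.0]
force: [-0.0, 0.3, -2.4]
gripper_width: 0.063
```

Request:
{"name": "drive_tool", "arguments": {"targets": [[[0,0,0.0015,0],[0,0,0.0015,0],[0,0,0.0015,0],[0,0,0,0],[0,0,0,0]]]}}

```text
clock: 14.35
tcp_pos: [526.4, 63.7, 153.5]
tcp_rot: [-0.08, 0.997, -0.0, -0.0]
force: [-0.2, 0.4, -1.9]
gripper_width: 0.067
```

```bash
python3 avg.py 4; python3 look.py w10 1
```

```text
clock 14.55 cup [-0.   -2.37 54.92] sd [0.04 0.02 0.05] F(stove) [ 0.12 -0.01 -2.53 -0.06 -0.03  0.01] sd [0.57 0.5  0.27 0.01 0.03 0.02] yaw -0.0012
crop origin 299 209
clock 14.55 cup in stove [ 3.000e-02 -2.340e+00  5.497e+01] yaw err roll -0.0011 F [-0.18  0.46 -2.58] tq [-0.044 -0.011  0.012] w 0.062320965269584826
```

View pics/w10.png

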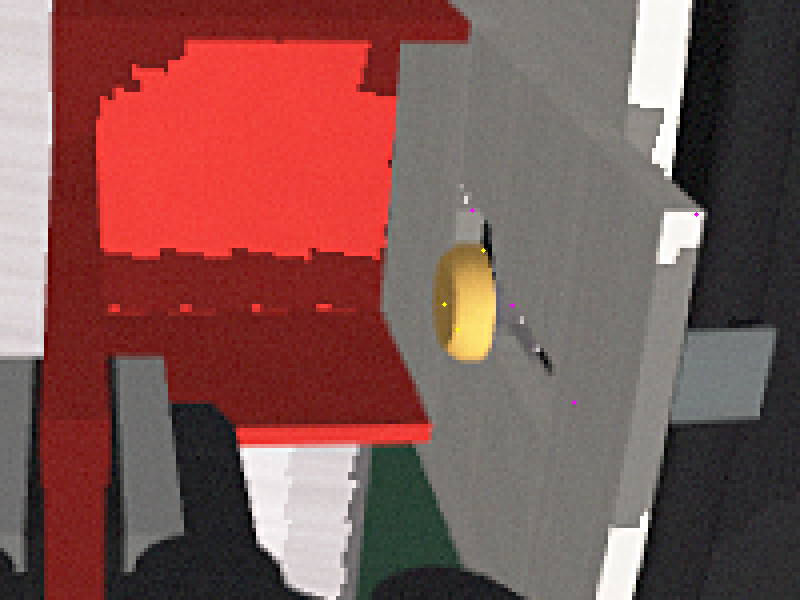

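Request:
{"name": "drive_tool", "arguments": {"targets": [[[0,0,0.0015,0],[0,0,0.0015,0],[0,0,0.0015,0],[0,0,0.0015,0],[0,0,0,0],[0,0,0,0]]]}}

```text
clock: 15.15
tcp_pos: [526.4, 63.7, 147.4]
tcp_rot: [-0.08, 0.997, -0.0, -0.0]
force: [-0.5, -0.2, -2.4]
gripper_width: 0.062
```

Request:
{"name": "drive_tool", "arguments": {"targets": [[[0,0,0.0015,0],[0,0,0.0015,0],[0,0,0.0015,0],[0,0,0.0015,0],[0,0,0,0],[0,0,0,0]]]}}

```text
clock: 15.65
tcp_pos: [526.4, 63.7, 141.5]
tcp_rot: [-0.08, 0.997, -0.0, -0.0]
force: [0.1, -0.2, -2.1]
gripper_width: 0.061
```

```bash
python3 avg.py 4
```

```text
clock 15.85 cup [-0.   -2.38 42.94] sd [0.03 0.02 0.05] F(stove) [-0.19  0.02 -2.95 -0.07 -0.03  0.01] sd [0.32 0.31 0.46 0.02 0.01 0.02] yaw -0.0012
```

Request:
{"name": "drive_tool", "arguments": {"targets": [[[0,0,0.0015,0],[0,0,0.0015,0],[0,0,0.0015,0],[0,0,0.0015,0],[0,0,0.001,0],[0,0,0,0],[0,0,0,0]]]}}

```text
clock: 16.43
tcp_pos: [526.4, 63.7, 134.5]
tcp_rot: [-0.08, 0.997, -0.0, -0.0]
force: [-0.0, -0.9, -2.6]
gripper_width: 0.059
```

Request:
{"name": "drive_tool", "arguments": {"targets": [[[0,0,0.001,0],[0,0,0.001,0],[0,0,0,0],[0,0,0,0]]]}}

```text
clock: 16.77
tcp_pos: [526.5, 63.7, 132.5]
tcp_rot: [-0.08, 0.997, -0.0, -0.0]
force: [0.9, 0.3, -3.1]
gripper_width: 0.059
```

```bash
python3 avg.py 4; python3 look.py w11 1
```

```text
clock 16.9667 cup [-2.000e-02 -2.390e+00  3.393e+01] sd [0.02 0.01 0.03] F(stove) [ 0.02  0.19 -2.56 -0.06 -0.07  0.02] sd [0.29 0.39 0.75 0.03 0.01 0.01] yaw -0.0012
crop origin 309 228
clock 16.9667 cup in stove [-1.000e-02 -2.380e+00  3.395e+01] yaw err roll -0.0012 F [ 0.2  -0.16 -1.99] tq [-0.043 -0.077  0.032] w 0.06375642450384428
```

View pics/w11.png

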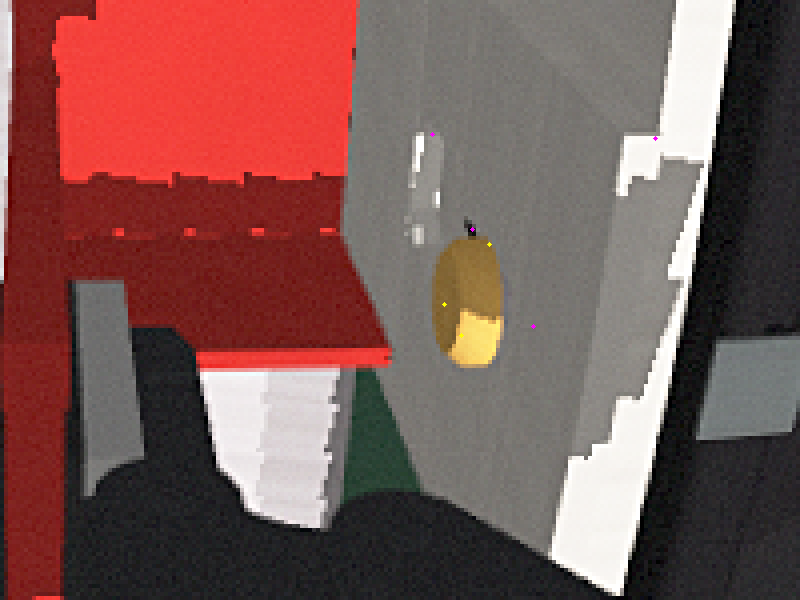

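Request:
{"name": "drive_tool", "arguments": {"targets": [[[0,0,0.0005,0],[0,0,0.0005,0],[0,0,0,0],[0,0,0,0]]]}}

```text
clock: 17.4
tcp_pos: [526.4, 63.7, 131.5]
tcp_rot: [-0.08, 0.997, -0.0, -0.0]
force: [0.1, 0.2, -1.5]
gripper_width: 0.063
```

Request:
{"name": "drive_tool", "arguments": {"targets": [[[0,0,0.0005,0],[0,0,0.0005,0],[0,0,0,0],[0,0,0,0]]]}}

```text
clock: 17.73
tcp_pos: [526.5, 63.7, 130.5]
tcp_rot: [-0.08, 0.997, -0.0, -0.0]
force: [0.1, 0.2, -1.9]
gripper_width: 0.062
```

```bash
python3 avg.py 5
```

```text
clock 17.9833 cup [-3.000e-02 -2.370e+00  3.191e+01] sd [0.01 0.01 0.01] F(stove) [ 0.06  0.03 -2.82 -0.04 -0.03  0.02] sd [0.51 0.36 0.4  0.02 0.03 0.03] yaw -0.0012
```

Request:
{"name": "drive_tool", "arguments": {"targets": [[[0,0,0.0005,0],[0,0,0.0005,0],[0,0,0,0],[0,0,0,0]]]}}

```text
clock: 18.32
tcp_pos: [526.7, 63.8, 129.9]
tcp_rot: [-0.08, 0.997, 0.0, 0.0]
force: [-0.9, -1.5, 1.5]
gripper_width: 0.061
```

Request:
{"name": "drive_tool", "arguments": {"targets": [[[0,0,0.0005,0],[0,0,0,0],[0,0,0,0]]]}}

```text
clock: 18.57
tcp_pos: [526.8, 63.8, 129.5]
tcp_rot: [-0.08, 0.997, 0.0, 0.0]
force: [-0.9, -0.8, 5.0]
gripper_width: 0.064
```

```bash
python3 avg.py 5
```

```text
clock 18.8167 cup [ 0.24 -2.41 30.81] sd [0.01 0.01 0.02] F(stove) [-1.71 -0.95  5.19 -0.11  0.56  0.1 ] sd [0.3  0.6  0.35 0.02 0.01 0.01] yaw -0.0011
```

Request:
{"name": "drive_tool", "arguments": {"targets": [[[0,0.0005,-0.0007,0],[0,0.0004,0,0],[0,0,0,0],[0,0,0,0]]]}}

```text
clock: 19.15
tcp_pos: [526.5, 64.6, 129.8]
tcp_rot: [-0.08, 0.997, -0.0, 0.0]
force: [0.7, -1.9, 3.4]
gripper_width: 0.063
```

```bash
python3 avg.py 4; python3 look.py w12 1
```

```text
clock 19.35 cup [ 0.08 -1.5  31.12] sd [0.01 0.01 0.  ] F(stove) [ 0.19 -2.29  2.41 -0.56 -0.14 -0.  ] sd [0.31 0.71 0.69 0.03 0.05 0.01] yaw -0.0012
crop origin 309 231
clock 19.35 cup in stove [ 0.07 -1.49 31.12] yaw err roll -0.0012 F [ 0.98 -3.04  2.55] tq [-0.593 -0.204 -0.023] w 0.0598966976360289
```

View pics/w12_s.png

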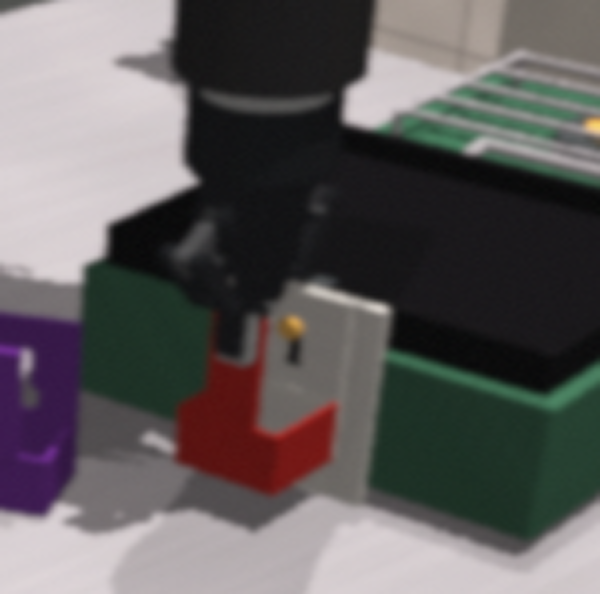

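Request:
{"name": "drive_tool", "arguments": {"targets": [[[0,0,0,0],[0,0,0,0],[0,0,0,0],[0,0,0,0],[0,0,0,0],[0,0,0,0]]], "jaw": 0.72}}

```text
clock: 19.95
tcp_pos: [526.3, 64.7, 129.7]
tcp_rot: [-0.08, 0.997, 0.0, -0.0]
force: [0.1, -0.4, 0.3]
gripper_width: 0.277
```

```bash
python3 - <<'E'
from cell import *
import cv2
o=observe(); print(o['force'],o['gripper_width'],o['tcp_pos'])
cv2.imwrite('pics/w13.png',snapshot('wrist')[:,:,::-1])
E
python3 look.py w14 1
```

```text
[ 0.12939883 -0.37750513  0.34811119] 0.27738084144426844 [526.27043425  64.67953206 129.71177297]
crop origin 309 231
clock 20.0 cup in stove [-0.07 -1.44 31.06] yaw err roll -0.0012 F [-0.69 -0.26  0.45] tq [ 0.016 -0.023 -0.031] w 0.27789742927694383
```

View pics/w13.png

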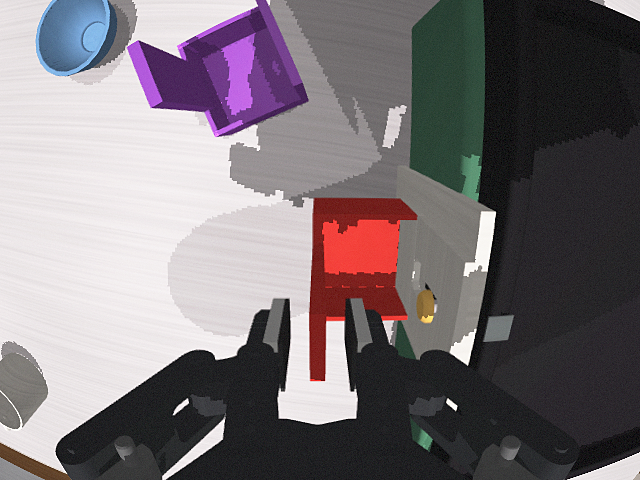

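View pics/w14_s.png

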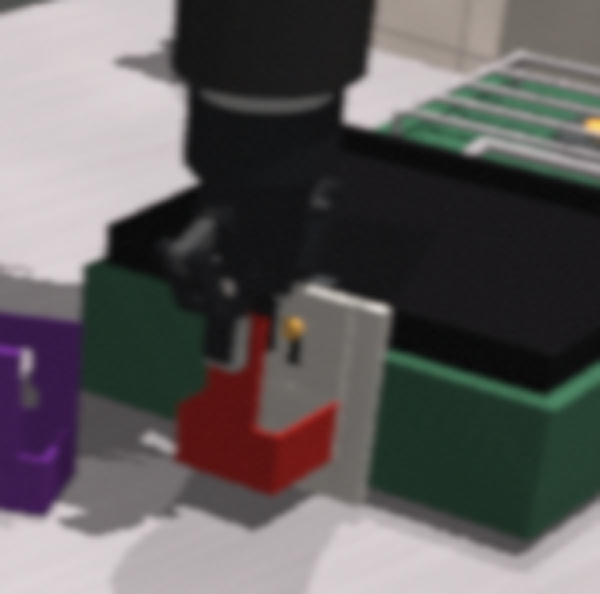

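Released: the tab is free between the pads (tab at u≈317, pads at 285 and 350), and the cup hangs on the stud. I'll go straight up.

Request:
{"name": "drive_tool", "arguments": {"targets": [[[0,0,-0.005,0],[0,0,-0.01,0],[0,0,-0.015,0],[0,0,-0.015,0],[0,0,-0.02,0],[0,0,-0.02,0],[0,0,-0.02,0],[0,0,-0.015,0],[0,0,0,0],[0,0,0,0]]]}}

```text
clock: 20.93
tcp_pos: [526.7, 64.8, 251.5]
tcp_rot: [-0.08, 0.997, 0.001, 0.001]
force: [-0.5, -0.2, -0.8]
gripper_width: 0.282
```

Run:
```python
from cell import *
import cv2
o=observe(); print(o['clock'],o['force'],o['tcp_pos'])
cv2.imwrite('pics/w15.png',snapshot('wrist')[:,:,::-1])
cv2.imwrite('pics/s15.png',snapshot('scene')[:,:,::-1])
```

```text
20.9333 [-0.5255701  -0.22242863 -0.84256206] [526.73499031  64.84606124 251.49573097]
```

View pics/w15.png

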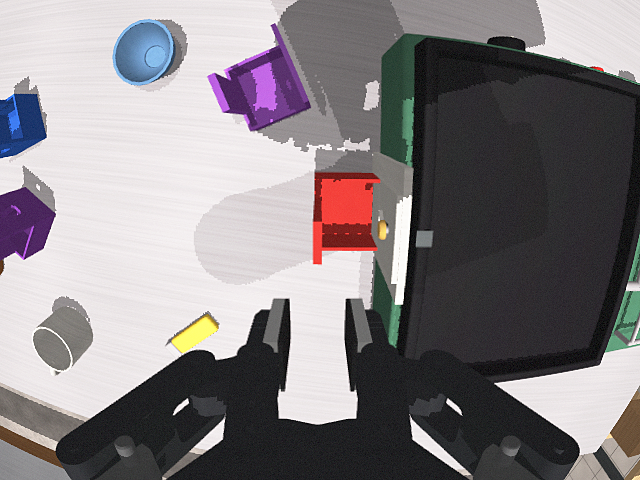

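View pics/s15.png

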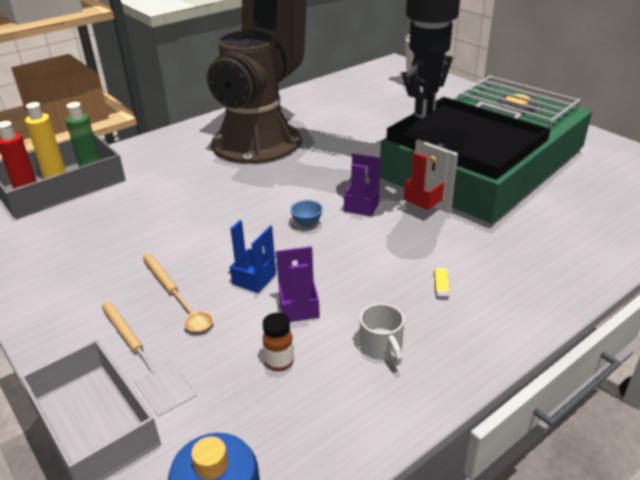

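Run:
```python
from cell import *
from h import *
o=observe(); p=camera_params('wrist'); a=snapshot('wrist'); b=snapshot('wrist'); s=snapshot('scene'); ps=camera_params('scene')
print('change',np.abs(a.astype(int)-b)[100:280,300:420].mean())
t=cv2.resize(b[140:300,290:440,::-1],None,fx=4,fy=3.7,interpolation=cv2.INTER_NEAREST)
for P in ([-32,-4,115],[15,-60,120],[-15,-60,120],[-32,-60,44],[32,-60,44],[-32,-60,0]):
    P=np.array(P,float)+[0,-1.0,31]; u=proj(p,T(*STO,[P]),True)[0]; cv2.circle(t,(int((u[0]-290+.5)*4),int((u[1]-140+.5)*3.7)),3,(0,255,255),-1)
cv2.imwrite('pics/w16.png',t)
cv2.imwrite('pics/s16.png',cv2.resize(s[120:230,380:480,::-1],None,fx=5,fy=5,interpolation=cv2.INTER_CUBIC))
```

```text
change 4.895293209876543
```

View pics/w16.png

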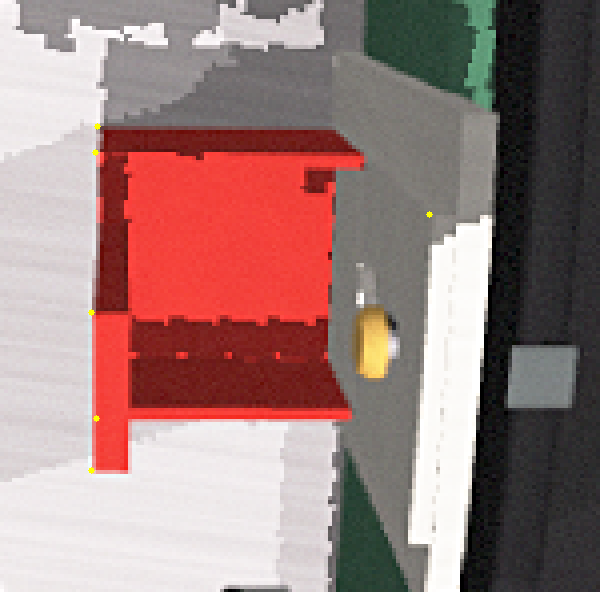

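View pics/s16.png

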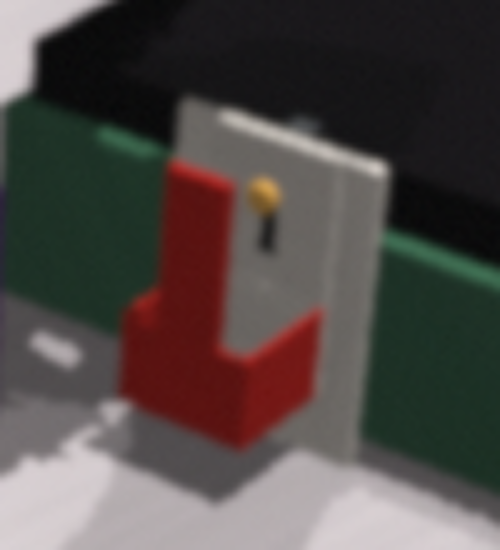

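```bash
python3 -c "
from cell import *
print(finish_job(), observe()['clock'])"
```

```text
the job is handed in; nothing more can be done
the job is handed in; nothing more can be done
```

The red grease cup is hanging on the brass-headed stud, with its plate locked behind the head. I handed the job in at about 21 s of the 61 s allowed. `finish_job()` gives no verdict, so this rests on my own checks.

- **What I did:** I gripped the cup by its tab, lifted it about 140 mm, and turned it to line up with the stove. The camera put the stud at about 119 mm up, and at that height the round hole slipped over the head without contact. I touched the end plate lightly at about 5 N, then backed off 1.5 mm. I then slid the cup down about 33 mm until the slot end met the stud, at most about 8 N on the stud. After easing off I opened the jaws and raised the gripper about 120 mm.
- **Last checks:**
  - The stud sits at the closed end of the slot.
  - In the wrist picture the cup's outline matches the intended hung pose to about 1 mm, with its origin about 31 mm up and the plate against the end plate.
  - The other things on the cart stand where they were in the pictures.
  - The gripper is clear, with no load on the wrist beyond sensor noise.
- **Less certain:** my stillness check compared two wrist pictures and found a mean difference of 4.9 grey levels. I took that as image noise and did not measure a noise level to compare it with.

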